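Set the lug blank in the cam-lever jig

TASK

Load the tack-welding jig for the next lug: with a fingertip swing the end-stop arm in until it lies against its rest pin, push the flat steel blank along the fence until its end is up against the stop, then push the cam lever firmly round until the cam holds the blank tight and square against the fence. Push only: the blank stays flat on the jig and is never lifted or tipped, and the nut, centre punch, table pin and tube offcut stay where they are.

Things in the scene. Friction and masses are not known exactly. Their poses are not given: they have to be found in the camera images.
- jig: Jig: dark steel base plate 185 x 345 x 12 mm, fixed to the worktop, yawed up to 0.2 rad. Origin on the worktop under the middle of the seated blank's place; x away from the robot, y left, z up. In this frame (mm) the plate spans x -96..89, y -180..165, top z 12; a seated blank spans x -25..25, y -60..60. Corner screw heads stand 6 mm up. The parts below are given in this jig frame.
- fence_face (a point): Middle of the fence's working face. The fence is a fixed steel bar along jig y: face at x -25 mm, bar x -47..-25, y -145..40, top z 30 mm. The channel for the blank lies between it and the cam.
- stop_pivot (a point): On the vertical axis of the stop arm, at the plate's top; jig x 6, y 125 mm.
- stop_arm (a joint): Swing stop: steel arm 16 mm wide, z 14..24 mm, with rounded nose, reaching 65 mm from its pivot. Rad: 0 = swung in, pointing along jig -y against its rest pin (hard end), nose face at jig y 60 mm; grows anticlockwise from above, 1.57 = along jig +x. Starts at 0.8 to 1.5. Friction holds it where left; about 1.5 N at the post moves it.
- stop_post (a point): Middle of the upright black finger post on the stop arm: 15 mm diameter, z 34..62 mm, 36 mm from the pivot; this point at z 48 mm. Push it sideways, clockwise seen from above, to swing the stop in.
- blank: Blank: loose plain grey flat bar 50 (its x) by 120 (its y) by 10 mm, about 0.45 kg, with a 14 mm hole nearer its left (+y) end. Origin in the middle of its underside, axes about along the jig's. It lies on the base plate (underside z 12 mm) in the channel, 65 to 100 mm short of the stop, a few mm off the fence, slightly askew. Push its right-hand end face towards jig +y.
- cam_lever (a joint): Cam lever, rad: 0 = open; grows clockwise from above to a hard end at 2.0. The lever points at (0.873 - value) rad, counted from jig +x towards +y. Starts at 0 to 0.4. The cam meets a seated blank at about 1.7, then grips ever harder to the end; from about 1.85 it holds tight. Friction keeps it where left. At the lever point about 3 N turns it freely; 8 to 20 N tighten it.
- lever_point (a point): Point on the lever's round steel bar (10 mm diameter), 90 mm from the cam axis, 52 mm above the worktop; the bar rises from 43 mm near the hub to 54 mm and ends in a black ball 27 mm in diameter, 115 mm from the axis. Push the bar here sideways, clockwise seen from above.
- cam_axis (a point): On the cam's vertical turning axis (jig x 51.5, y 0, z 13 mm). The cam is an eccentric steel disc 44 mm in diameter, z 14..34 mm, under the lever and turning with it. Open, it leaves the blank about 10 mm of play; turned clockwise it squeezes the blank's far edge towards the fence and drags it towards the stop.
- hex_nut: Loose hexagon nut, 21 x 18 x 10 mm, lying on the base plate's far right corner, where the lever's end passes well above it. To be left alone.
- tube: Loose steel tube offcut, 43 mm in diameter, 60 mm high, standing on the worktop off the jig's near right corner. To be left alone.
- pin: Loose steel table pin, 29 mm in diameter, 68 mm high, standing upright on the worktop to the right of the jig. To be left alone.
- punch: Loose centre punch, 10 mm thick, 114 mm long, lying on the worktop to the left of the jig. To be left alone.

How it is judged (in metres and radians):
On the way, in this order (a step that is already met when the one before it is completed fails the run):
1. the stop arm is swung in against its rest pin (value of joint stop_arm below 0.07 rad), for 0.2 s.
2. the blank has been pushed up to the stop (value of joint stop_arm below 0.07 rad and y of blank in the frame of jig above -0.004 m), for 0.2 s.
At the end, for the whole second after the job is handed in: The stop arm is against its rest pin (within 0.07 rad), the blank lies flat with its end within 4 mm of the stop and its edge within 3 mm of the fence, square to it within 0.03 rad, and the cam by itself, the lever released and still, presses on the blank with more than 10 N (all of step 2 and x of blank in the frame of jig below 0.003 m and angle between the y axis of blank and the y axis of jig, either way round below 0.03 rad and z of blank in the frame of jig below 0.016 m and contact force between cam_lever and blank above 10 N and linear speed of blank below 0.01 m/s and velocity of joint cam_lever below 0.05 rad/s); the robot touches nothing.
It fails at once if the blank is lifted or tipped (z of blank in the frame of jig above 0.018 m or angle between blank's own z axis and vertical above 0.12 rad).
It fails at once if a thing lying about is moved (distance of any of hex_nut, tube, pin, punch from where it was at the start of the episode above 0.012 m).
It also fails if it takes over 45 s, if anything falls off the work surface, if the arm or the gripper's body presses on something with over 40 N, if the wrist force passes 120 N, or if a joint passes its speed limit or range.

ROBOT

A 6-joint arm with a two-finger parallel gripper is mounted at the origin on the work surface; the furniture and walls round the work are solid. World frame = base frame: x ahead of the robot, y to its left, z up, the work surface at z = 0. Lengths are in mm, angles in rad, forces in N, time in s.
With the tool pointing down it reaches from about 325 to 875 mm from the base axis. Payload 4.4 kg.
Tool frame: the origin (TCP) lies on the centre line of the jaws, within the pads' length; the fingertips stand ahead of it and the grasp point (between the pads) lies 6 mm ahead of it (ctrl.tcp_to_tips is the z of the fingertips in the tool frame, in mm); z points along the fingers, y is the direction in which the jaws open and shut (so a half turn about z gives the same grasp; the last joint's range is limited). The gripper opens to 85 mm and grips with 20 to 120 N. Pads are 22 mm wide; open, the fingers measure 114 mm over their backs; the gripper's body (76 mm by 85 mm) begins 54 mm behind the grasp point. The pads swing forward as they close: fully open they stand 13 mm farther back than shut.
Start: joints at [0.983, 0.207, 1.542, -0, 1.393, -0.15], TCP at [243.78, 520.768, 256.282] pointing down, gripper open.
Joint ranges: [-2.73, 2.73], [-0.86, 2.22], [0.23, 2.46], [-1.11, 4.25], [0.08, 2.63], [-2.82, 2.82]. Speed limits (rad/s): [2.79, 2.79, 3.14, 3.14, 3.14, 3.14].

INTERFACE

Orientations are given as a 3x3 rotation matrix whose columns are the frame's x, y, z axes.
In Python, from plant import ctrl, sensors, optics gives the robot as it stands. Calls block until the motion is done:
- ctrl.move_ptp(position, orientation): joint-space move of the TCP to a pose.
- ctrl.move_l(position, rot=None, vel=150, threshold=None): straight line of the TCP; rot=None keeps the orientation; vel is the mean speed in mm/s. With threshold (N) it stops when the force on the tool has changed by that much, and returns True; else False.
- ctrl.set_joints(angles): joint-space move.
- ctrl.gripper_to(opening, force=None): finger opening in mm; force is the grip in N (None keeps the last); returns when the fingers have stopped.
- ctrl.hold(seconds).
- ctrl.solve_ik(position, orientation): joint angles nearest the present ones, or None.
- sensors.read_state(): the state.
- optics.grab_frame(name): name is "scene" or "side" or "wrist"; returns (picture, depth): 420x560x3 uint8, red, green, blue; 420x560 float32, mm along the optical axis (not along the pixel's ray), 0 where there is no reading.
- optics.camera_params(name): a dict with "mtx" (3x3 intrinsics, pixels), "R" (3x3) and "t" (3): a world point X has camera coordinates R X + t; the wrist camera has in their place "T_tool_cam" (4x4, takes a point from camera to tool coordinates, whose origin is the TCP and whose axes are the flange's). Camera axes: x right, y down, z forward; pixel columns grow to the right and rows downward; lengths in mm; the calibration is good to about 2 mm. A picture is of the moment at which its call begins: read the wrist's pose just before it. camera_params takes no time and is no camera call.
A pose or a line that the arm cannot do raises ctrl.MotionError and nothing moves.
- ctrl.finish_job(): hands the job in, once; it reports no verdict.
The state is a dict: "t": time; "q": joint angles; "qvel": joint speeds; "tau": joint torques, N m; "eef_pos": TCP position; "eef_rot": TCP orientation; "force": force on the tool from outside, world axes, zero at the start; "wrist_torque": the same for the moment, N m; "grip_width": finger opening in mm.
Only numpy, scipy, OpenCV 4.12 (cv2) and the standard library are available. Lean on these libraries where they do the work, as an engineer would, in place of code of your own. Each camera call takes 0.05 s, during which the arm holds its last target.

## Working session

There is one attempt and no reset: what is moved stays moved. The work goes in short steps, each a Python script; the robot and the scene stay as the last script left them, time stands still between calls to the robot, and variables do not carry over. Pictures are saved under pics/ and viewed, and the job is handed in when it is done.

```bash
ls; mkdir -p pics; python3 - <<'E'
from plant import ctrl,sensors,optics
import cv2,numpy as np
s=sensors.read_state();print(s['t'],s['eef_pos'],s['force'],ctrl.tcp_to_tips,s['grip_width'])
for n in ['scene','side']:
    im,d=optics.grab_frame(n);cv2.imwrite(f'pics/{n}0.png',im[:,:,::-1]);np.savez(f'pics/{n}0.npz',im=im,d=d)
    p=optics.camera_params(n);print(n,p['mtx'].tolist(),(-p['R'].T@p['t']).round(),p['R'].round(3).tolist(),(d>0).mean())
E
```

```text
pics
0.0 [243.40456912 520.17435071 255.11184082] [-0.19585222  0.00883954  0.17863295] 25.0 85.27904751243146
scene [[398.42233660527614, 0.0, 276.3813275849774], [0.0, 398.42233660527614, 205.83630979841087], [0.0, 0.0, 1.0]] [-73. 547. 632.] [[-0.698, -0.716, 0.02], [-0.454, 0.42, -0.786], [0.554, -0.557, -0.618]] 0.9960374149659864
side [[524.7796368308059, 0.0, 271.1252512669729], [0.0, 524.7796368308059, 212.93411115964886], [0.0, 0.0, 1.0]] [ 441. -989.  674.] [[1.0, 0.003, -0.022], [-0.017, -0.527, -0.85], [-0.014, 0.85, -0.527]] 0.8458715986394558
```

View pics/scene0.png

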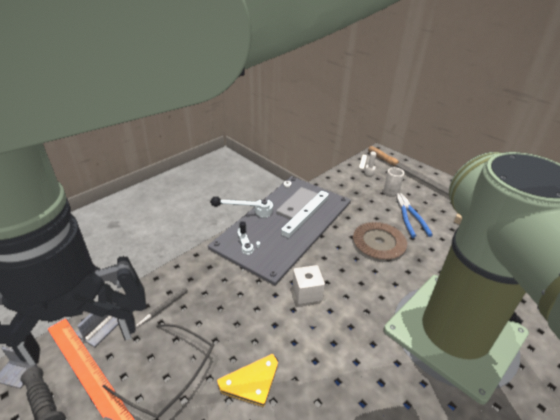

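View pics/side0.png

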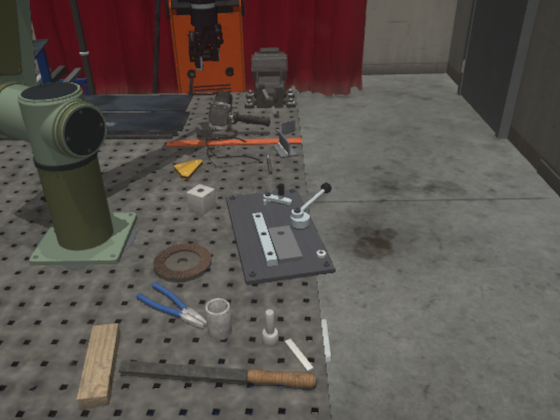

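The side view shows the jig at about (227–329, 190–276), with the blank at (285,242), the lever ball at (326,188) and the stop post at (281,190). I'll get rough positions from these pixels and then look closer with the wrist camera.

```bash
cat > h.py <<'E'
from plant import ctrl,sensors,optics
import cv2,numpy as np
def ray(p,uv,R=None,t=None):
    R=p['R'] if R is None else R; t=p['t'] if t is None else t
    d=R.T@np.linalg.inv(p['mtx'])@np.array([uv[0],uv[1],1.]); return -R.T@np.asarray(t),d
def onplane(p,uv,z,R=None,t=None):
    c,d=ray(p,uv,R,t); return c+d*(z-c[2])/d[2]
def wristRt(s):
    T=np.eye(4);T[:3,:3]=s['eef_rot'];T[:3,3]=s['eef_pos']
    M=np.linalg.inv(T@np.array(optics.camera_params('wrist')['T_tool_cam']));return M[:3,:3],M[:3,3]
def down(a): # tool x axis at angle a, z down
    c,s=np.cos(a),np.sin(a);return np.array([[c,s,0],[s,-c,0],[0,0,-1.]])
E
python3 - <<'E'
from h import *
p=optics.camera_params('side')
for uv,z in [((227,195),12),((329,270),12),((243,276),12),((300,213),34),((326,188),54),((281,190),62),((218,315),30),((270,330),20),((269,162),5),((322,253),22)]: print(uv,onplane(p,uv,z).round())
print(optics.camera_params('wrist'))
print(sensors.read_state()['eef_rot'].round(3))
for pos in [(480,0,400),(430,0,420),(500,60,400)]:
  for a in np.arange(-3.14,3.2,.785): 
    print(pos,round(a,2),ctrl.solve_ik(np.array(pos,float),down(a)) is not None,end=' ')
im=cv2.imread('pics/side0.png')[150:370,200:350];cv2.imwrite('pics/side0z.png',cv2.resize(im,None,fx=2.7*1.45,fy=2.7,interpolation=cv2.INTER_CUBIC))
E
```

```text
(227, 195) [310. 170.  12.]
(329, 270) [ 541. -144.   12.]
(243, 276) [ 367. -159.   12.]
(300, 213) [490.  41.  34.]
(326, 188) [556. 122.  54.]
(281, 190) [447. 101.  62.]
(218, 315) [ 330. -291.   30.]
(270, 330) [ 422. -320.   20.]
(269, 162) [416. 368.   5.]
(322, 253) [530. -99.  22.]
{'mtx': array([[330.79721672,   0.        , 283.87217199],
       [  0.        , 330.79721672, 208.95042347],
       [  0.        ,   0.        ,   1.        ]]), 'T_tool_cam': array([[ 3.04077869e-04, -9.55496820e-01, -2.95001243e-01,
         7.54329986e+01],
       [ 9.99999593e-01,  5.41137074e-04, -7.21952916e-04,
        -9.49053801e-01],
       [ 8.49459825e-04, -2.95000904e-01,  9.55496596e-01,
        -1.17824635e+02],
       [ 0.00000000e+00,  0.00000000e+00,  0.00000000e+00,
         1.00000000e+00]])}
[[-0.906  0.424 -0.001]
 [ 0.424  0.906 -0.002]
 [ 0.    -0.002 -1.   ]]
(480, 0, 400) -3.14 True (480, 0, 400) -2.36 True (480, 0, 400) -1.57 False (480, 0, 400) -0.78 True (480, 0, 400) 0.0 True (480, 0, 400) 0.79 True (480, 0, 400) 1.57 True (480, 0, 400) 2.36 True (480, 0, 400) 3.14 True (430, 0, 420) -3.14 True (430, 0, 420) -2.36 True (430, 0, 420) -1.57 False (430, 0, 420) -0.78 True (430, 0, 420) 0.0 True (430, 0, 420) 0.79 True (430, 0, 420) 1.57 True (430, 0, 420) 2.36 True (430, 0, 420) 3.14 True (500, 60, 400) -3.14 True (500, 60, 400) -2.36 True (500, 60, 400) -1.57 False (500, 60, 400) -0.78 True (500, 60, 400) 0.0 True (500, 60, 400) 0.79 True (500, 60, 400) 1.57 True (500, 60, 400) 2.36 True (500, 60, 400) 3.14 True
```

View pics/side0z.png

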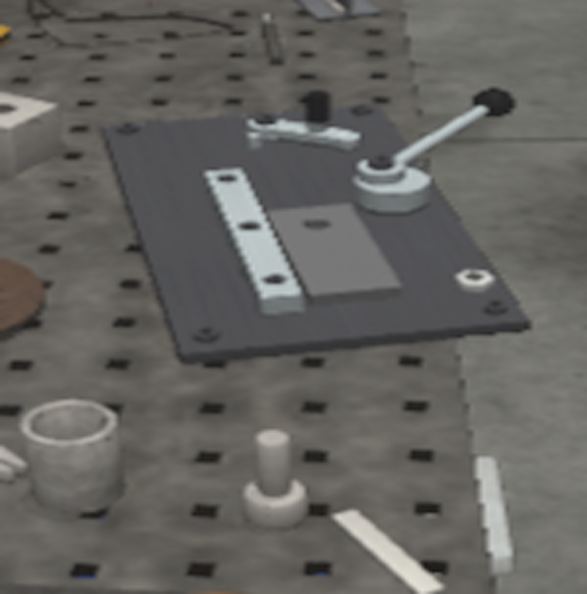

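```bash
python3 - <<'E'
from h import *
ctrl.gripper_to(0)
ctrl.move_ptp(np.array([400.,10,280]),down(np.pi))
ctrl.hold(0.3)
s=sensors.read_state();print(s['t'],s['q'],s['eef_pos'],s['grip_width'])
im,d=optics.grab_frame('wrist');cv2.imwrite('pics/w1.png',im[:,:,::-1]);np.savez('pics/w1.npz',im=im,d=d,pos=s['eef_pos'],rot=s['eef_rot'])
cv2.imwrite('pics/w1b.png',cv2.resize(im[:,:,::-1],None,fx=1.42,fy=1.42,interpolation=cv2.INTER_CUBIC))
E
```

```text
3.1 [-1.91232090e-01 -2.05033493e-01  1.90408381e+00  4.00071275e-05
  1.44268400e+00 -1.76285159e+00] [400.04427735  10.36460176 279.94234425] 0.3094741704200099
```

View pics/w1b.png

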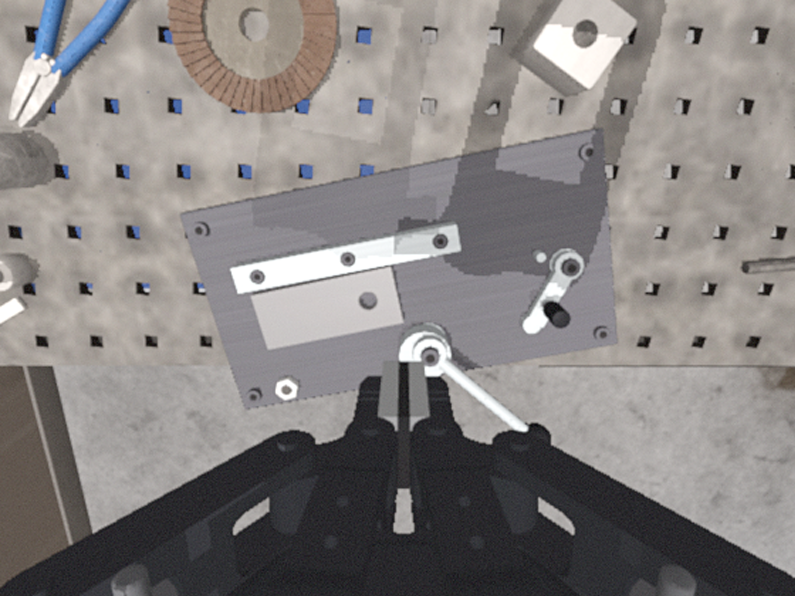

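The wrist view shows the whole jig. The scaled plate corners are (181,212), (604,128), (616,342) and (247,408). The stop pivot is at (569,265), the post at (557,314), the cam hub at (430,355), the ball at (537,436), and the blank corners are about (252,293), (391,267), (402,322) and (268,349).

```bash
cat >> h.py <<'E'
def rigid2(A,B):
    A=np.asarray(A,float);B=np.asarray(B,float);a=A.mean(0);b=B.mean(0);X=A-a;Y=B-b
    th=np.arctan2((X[:,0]*Y[:,1]-X[:,1]*Y[:,0]).sum(),(X*Y).sum())
    R=np.array([[np.cos(th),-np.sin(th)],[np.sin(th),np.cos(th)]]);return th,R,b-R@a
E
python3 - <<'E'
from h import *
z=np.load('pics/w1.npz');im=z['im'];s=dict(eef_pos=z['pos'],eef_rot=z['rot']);R,t=wristRt(s);p=optics.camera_params('wrist')
g=cv2.cvtColor(im,cv2.COLOR_RGB2GRAY)
def sub(pts,w=4):
    q=np.float32(pts).reshape(-1,1,2)/1.42; return cv2.cornerSubPix(g,q.copy(),(w,w),(-1,-1),(3,30,.01)).reshape(-1,2),q.reshape(-1,2)
cs,c0=sub([(181,212),(604,128),(616,342),(247,408)])
print((cs-c0).round(1).tolist())
W=np.array([onplane(p,u,12,R,t)[:2] for u in cs]);J=[(-96,-180),(-96,165),(89,165),(89,-180)]
th,R2,o=rigid2(J,W);print('plate',th,o,((W-o)@R2-J).round(1).tolist())
j=lambda u,zz:((onplane(p,u,zz,R,t)[:2]-o)@R2).round(1)
fs,f0=sub([(231,268),(458,224),(462,248),(237,293)],3);print('fence top z30 exp (-47,-145),(-47,40),(-25,40),(-25,-145)',[j(u,30).tolist() for u in fs])
bs,b0=sub([(252,293),(391,267),(402,322),(268,349)],3);print('blank z22',[j(u,22).tolist() for u in bs],(bs-b0).round(1).tolist())
print('hole',j(np.array([368,300])/1.42,22))
print('pivot',j(np.array([571,266])/1.42,26),'nose',j(np.array([530,327])/1.42,24))
print('hub',j(np.array([430,357])/1.42,45),'ball',j(np.array([540,438])/1.42,54))
print('nut',j(np.array([287,389])/1.42,22),'punch tip',j(np.array([745,267])/1.42,5))
print('bar end',j(np.array([523,430])/1.42,53))
np.savez('jig.npz',th=th,R=R2,o=o)
cv2.imwrite('pics/w1z.png',cv2.resize(im[180:330,270:440,::-1],None,fx=4,fy=4,interpolation=cv2.INTER_CUBIC))
p2=optics.camera_params('side'); print('side origin of jig px', )
for P in [(-96,-180,12),(89,-180,12),(-47,-145,30),(-25,-145,30),(-25,40,30)]:
    w=np.r_[R2@np.array(P[:2])+o,P[2]];c=p2['mtx']@(p2['R']@w+p2['t']);print(P,(c[:2]/c[2]).round(1))
E
```

```text
[[-0.699999988079071, 0.10000000149011612], [0.0, 0.0], [1.2000000476837158, 0.800000011920929], [-0.5, 1.5]]
plate 0.19452907204578343 [431.28342847  21.93004444] [[-0.4, 0.9], [1.0, -0.9], [-1.1, -1.3], [0.4, 1.2]]
fence top z30 exp (-47,-145),(-47,40),(-25,40),(-25,-145) [[-47.0, -146.0], [-46.9, 38.5], [-25.6, 38.6], [-25.3, -146.1]]
blank z22 [[-22.4, -135.4], [-23.2, -19.8], [27.8, -18.1], [30.1, -138.6]] [[1.2000000476837158, -1.2000000476837158], [-1.2000000476837158, -1.7999999523162842], [0.8999999761581421, -0.4000000059604645], [-0.4000000059604645, -0.0]]
hole [  3.4 -43.5]
pivot [  5.5 125. ] nose [52.7 86.7]
hub [54.1 -1. ] ball [141.1  77.3]
nut [  70.8 -132.1] punch tip [ 41.5 277.9]
bar end [131.4  64.3]
side origin of jig px
(-96, -180, 12) [245.  280.3]
(89, -180, 12) [334.7 267.8]
(-47, -145, 30) [265.8 259.5]
(-25, -145, 30) [276.4 258. ]
(-25, 40, 30) [260.7 211.7]
```

View pics/w1z.png

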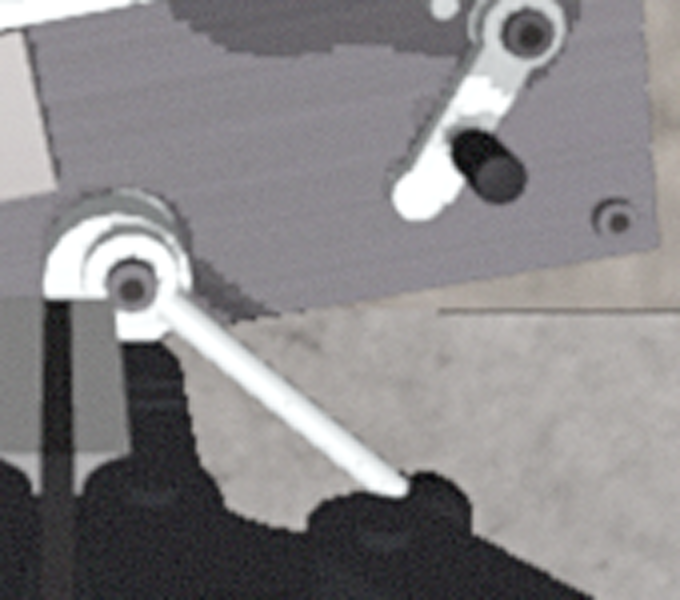

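The plate fit, fence, pivot and hub agree within about 2 mm, with yaw 0.195. The stop is at about 0.88 rad, the lever at about 0.17, and the blank's right end at jig y ≈ -137. First I'll swing the stop.

```bash
cat >> h.py <<'E'
import os
if os.path.exists('jig.npz'):
    _z=np.load('jig.npz');TH=float(_z['th']);RJ=_z['R'];OJ=_z['o']
    def W(x,y,ztip): return np.r_[RJ@np.array([x,y],float)+OJ,ztip+25.]
    def Jp(s): return ((np.array(s['eef_pos'][:2])-OJ)@RJ).round(1)
def rep(l=''):
    s=sensors.read_state();f=np.array(s['force']);print(l,'t',round(s['t'],2),'jig',Jp(s),'z',round(s['eef_pos'][2]-25,1),'F',(f[:2]@RJ).round(1),f[2].round(1))
E
python3 - <<'E'
from h import *
n=np.array([np.cos(.44),np.sin(.44)]);R=down(.44+TH)
P=lambda f:np.array([6+36*np.sin(f),125-36*np.cos(f)])
c=P(.884)+n*32
ctrl.move_ptp(W(*c,110),R);ctrl.move_l(W(*c,40),vel=120);rep('down')
hit=ctrl.move_l(W(*(P(.884)+n*12),40),vel=40,threshold=1.2);rep(f'touch {hit}')
for f in [.7,.5,.3,.1]: 
    ctrl.move_l(W(*(P(f)+n*18.5),40),vel=50);rep(f)
hit=ctrl.move_l(W(*(P(-.12)+n*18.5),40),vel=25,threshold=8);rep(f'end {hit}')
c=np.array(Jp(sensors.read_state()))
ctrl.hold(.3);ctrl.move_l(W(*(c+n*12),40),vel=80);ctrl.move_l(W(*(c+n*12),110),vel=150);rep('up')
E
```

```text
down t 6.28 jig [ 63.3 115.8] z 40.4 F [-0.   0.5] 0.7
touch True t 6.67 jig [ 51.5 110.2] z 40.4 F [ 0.6 -0. ] -0.3
0.7 t 6.97 jig [ 45.9 105.1] z 40.2 F [0.9 0.9] 0.7
0.5 t 7.27 jig [ 39.1 101.2] z 39.7 F [-0.9  0. ] 0.0
0.3 t 7.56 jig [32.2 98.5] z 39.6 F [-0.9  0.3] 0.6
0.1 t 7.85 jig [25.4 97.1] z 39.8 F [ 0.1 -0.1] 0.5
end True t 8.14 jig [23.1 97.1] z 40.4 F [1.7 0.3] -0.5
up t 9.36 jig [ 33.3 102.2] z 109.5 F [-0.4 -0.6] 0.3
```

```bash
python3 - <<'E'
from h import *
ctrl.move_ptp(W(2,-162,110),down(np.pi/2+TH));ctrl.hold(.2)
s=sensors.read_state();rep()
im,d=optics.grab_frame('wrist');cv2.imwrite('pics/w2.png',cv2.resize(im[:,:,::-1],None,fx=1.42,fy=1.42));np.savez('pics/w2.npz',im=im,d=d,pos=s['eef_pos'],rot=s['eef_rot'])
im,d=optics.grab_frame('side');cv2.imwrite('pics/side2z.png',cv2.resize(im[150:370,200:350,::-1],None,fx=2.7*1.45,fy=2.7,interpolation=cv2.INTER_CUBIC))
E
```

```text
t 11.05 jig [   2.1 -161.4] z 109.9 F [-0.1 -0.9] 0.1
```

View pics/w2.png

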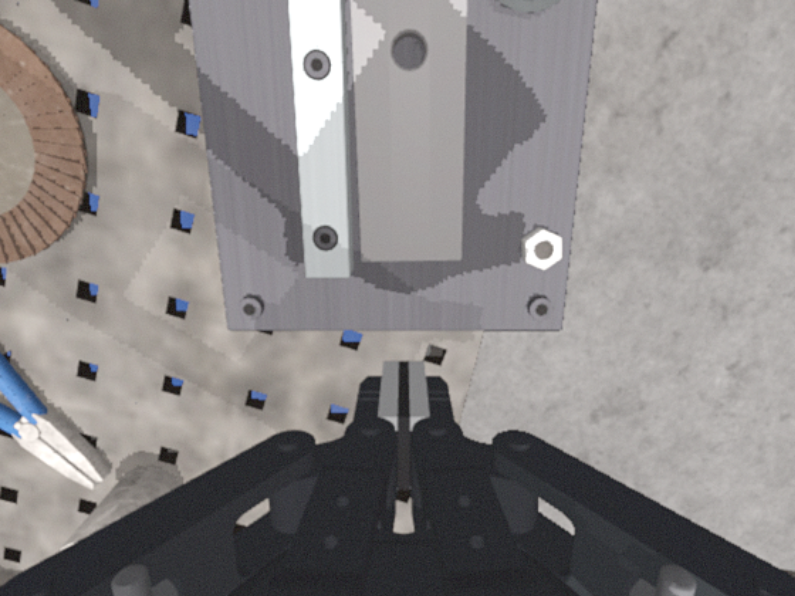

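View pics/side2z.png

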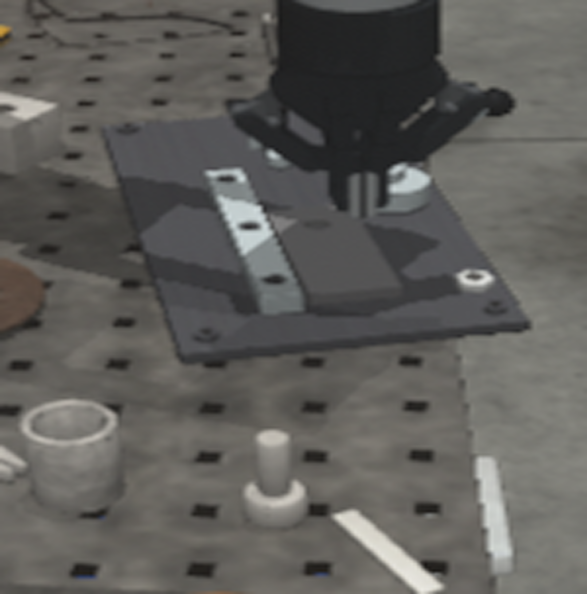

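The side view shows the tips hanging over the jig with the pin and tube untouched. In the wrist view the blank's right-hand end is at rows 260–261, columns 360–462, the fence end is at (328,277) and the nut at (543,250). Next I'll push the blank.

```bash
python3 - <<'E'
from h import *
z=np.load('pics/w2.npz');s=dict(eef_pos=z['pos'],eef_rot=z['rot']);Rw,t=wristRt(s);p=optics.camera_params('wrist')
j=lambda u,zz:((onplane(p,np.array(u)/1.42,zz,Rw,t)[:2]-OJ)@RJ).round(1)
print('blank end',j((360,260),22),j((462,261),22),'left edge up',j((353,60),22),j((467,60),22),'fence end',j((306,277),30),j((352,277),30),'plate',j((229,330),12),j((562,330),12))
ctrl.move_l(W(2,-162,15),vel=120);rep('down')
hit=ctrl.move_l(W(2,-140,15),vel=40,threshold=1.5);rep(hit)
ctrl.move_l(W(1,-85,15),vel=50);rep('mid')
hit=ctrl.move_l(W(0,-66,15),vel=25,threshold=10);rep(hit)
ctrl.hold(.3);rep()
E
```

```text
blank end [ -20.3 -139. ] [  30.9 -139.4] left edge up [-21. -48.] [ 29.7 -48. ] fence end [ -46.2 -145.7] [ -23.7 -145.7] plate [ -94.1 -180.6] [  88.5 -180.3]
down t 12.09 jig [   2.6 -162.4] z 15.6 F [ 0.1 -0.9] -0.5
True t 12.5 jig [   1.9 -147.9] z 15.1 F [-0.1 -1. ] 0.1
mid t 13.93 jig [  1.  -84.8] z 15.0 F [-0.8  0.1] 0.1
True t 14.54 jig [  0.9 -70.9] z 15.3 F [ 0.2 -2.2] 2.1
 t 14.84 jig [  0.4 -71. ] z 14.8 F [ 0.2 -0.9] 1.1
```

```bash
python3 - <<'E'
from h import *
ctrl.move_l(W(0,-80,15),vel=80);ctrl.move_l(W(0,-65,180),vel=200);ctrl.hold(.2)
s=sensors.read_state();rep()
im,d=optics.grab_frame('wrist');cv2.imwrite('pics/w3.png',cv2.resize(im[:,:,::-1],None,fx=1.42,fy=1.42));np.savez('pics/w3.npz',im=im,d=d,pos=s['eef_pos'],rot=s['eef_rot'])
E
```

```text
t 16.27 jig [ -0.9 -64.6] z 178.5 F [-0.7 -0.7] 0.4
```

View pics/w3.png

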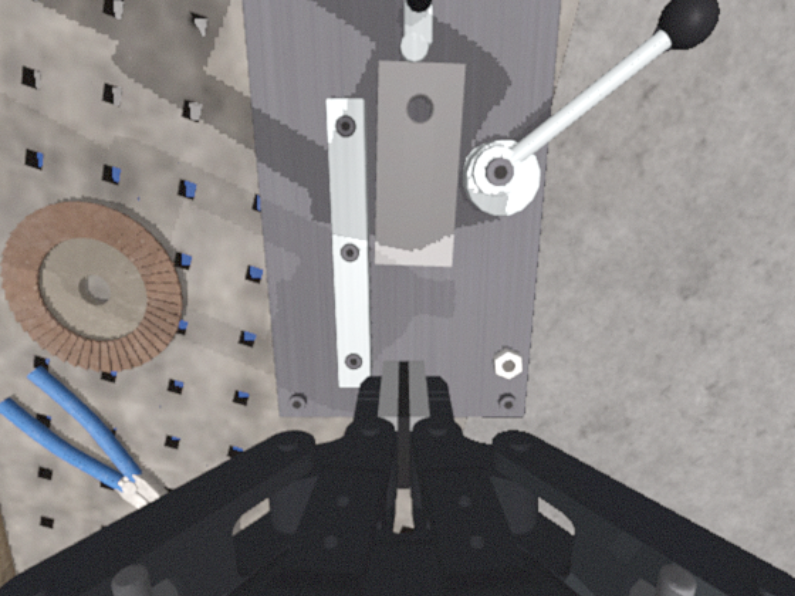

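The stop points straight at the blank and its nose (415,58) touches the blank's end. The blank is slightly askew, with a gap to the fence of about 12 px at the top and 6 px at the bottom. I'll measure it.

```bash
python3 - <<'E'
from h import *
z=np.load('pics/w3.npz');s=dict(eef_pos=z['pos'],eef_rot=z['rot']);Rw,t=wristRt(s);p=optics.camera_params('wrist')
j=lambda u,zz:((onplane(p,np.array(u)/1.42,zz,Rw,t)[:2]-OJ)@RJ).round(1)
print('blank',[j(u,22).tolist() for u in [(379,61),(465,64),(453,267),(375,263)]])
print('nose',j((415,61),24),'fence',j((364,98),30),j((371,386),30),'axis',j((500,172),45))
a=j((500,172),45);b=j((686,22),54);print('ball',b,'axisang',np.arctan2(b[1],b[0]-51.5),'nut',j((508,366),22))
E
```

```text
blank [[-16.2, 59.2], [33.5, 57.7], [30.5, -62.8], [-20.5, -60.2]]
nose [ 4.6 58.9] fence [-24.6  38.7] [ -24.2 -145.3] axis [52.9 -1.6]
ball [140.1  71.8] axisang 0.6810405028238374 nut [  71.2 -133.8]
```

```bash
cat >> h.py <<'E'
def lev(v,off=16,r=86,zt=43):
    a=.873-v;L=np.array([51.5+r*np.cos(a),r*np.sin(a)])+off*np.array([-np.sin(a),np.cos(a)])
    return W(*L,zt),down(a+np.pi/2+TH)
E
python3 - <<'E'
from h import *
print([ctrl.solve_ik(*lev(v)) is not None for v in np.arange(.1,2.11,.2)])
p,R=lev(.19,30,zt=110);ctrl.move_ptp(p,R)
p,R=lev(.19,30);ctrl.move_l(p,R,vel=120);rep('down')
p,R=lev(.25,14);hit=ctrl.move_l(p,R,vel=50,threshold=2);rep(hit)
for v in np.arange(.35,1.66,.13):
    p,R=lev(v);hit=ctrl.move_l(p,R,vel=50,threshold=20)
    if hit: rep(('HIT',v));break
rep(v)
E
```

```text
[True, True, True, True, True, True, True, True, True, True, True]
down t 17.81 jig [99.8 76.9] z 43.7 F [0.2 1. ] -0.2
True t 18.2 jig [111.4  64. ] z 43.4 F [ 0.2 -0.4] -0.3
1.65 t 22.33 jig [125.7 -47.2] z 43.2 F [5.1 7.3] -2.0
```

```bash
python3 - <<'E'
from h import *
for v in np.arange(1.70,2.06,.05):
    p,R=lev(v);hit=ctrl.move_l(p,R,vel=30,threshold=24);rep((round(v,2),hit))
    s=sensors.read_state();f=np.array(s['force']);
    c=Jp(s); d=c-np.array([51.5,0]); r=np.hypot(*d); print('  lever v est',round(.873-(np.arctan2(d[1],d[0])-np.arctan2(16,86)),3),'wrist',np.linalg.norm(f).round(1))
    if np.linalg.norm(f)>30: break
E
```

```text
(np.float64(1.7), False) t 22.62 jig [123.9 -50.1] z 43.2 F [8.6 9.8] -3.9
  lever v est 1.662 wrist 13.6
(np.float64(1.75), False) t 22.92 jig [120.8 -54.2] z 43.2 F [7.8 6.1] -3.0
  lever v est 1.721 wrist 10.4
(np.float64(1.8), False) t 23.21 jig [118.4 -57.2] z 43.2 F [7.7 8.7] -4.4
  lever v est 1.764 wrist 12.4
(np.float64(1.85), False) t 23.5 jig [115.5 -60.4] z 43.3 F [8.3 7.5] -3.9
  lever v est 1.813 wrist 11.8
(np.float64(1.9), False) t 23.79 jig [112.9 -63.2] z 43.3 F [10.4  9.4] -4.8
  lever v est 1.857 wrist 14.8
(np.float64(1.95), False) t 24.08 jig [110. -66.] z 43.4 F [10.9  9.5] -5.8
  lever v est 1.903 wrist 15.6
(np.float64(2.0), False) t 24.38 jig [106.2 -69.1] z 43.4 F [9.8 7.4] -5.2
  lever v est 1.958 wrist 13.3
(np.float64(2.05), False) t 24.67 jig [103.3 -71.3] z 43.5 F [11.9  9.9] -6.6
  lever v est 1.999 wrist 16.8
```

```bash
python3 - <<'E'
from h import *
for v in [2.09,2.13]:
    p,R=lev(v);hit=ctrl.move_l(p,R,vel=25,threshold=12);rep((round(v,2),hit))
    if np.linalg.norm(sensors.read_state()['force'])>26: break
ctrl.hold(.2);rep('hold')
s=sensors.read_state();R=s['eef_rot'];x=np.array(R)[:,0]
p=np.array(s['eef_pos'])+20*x;ctrl.move_l(p,vel=60);p[2]+=70;ctrl.move_l(p,vel=150);rep('up')
ctrl.move_ptp(W(0,-65,180),down(np.pi/2+TH));ctrl.hold(.3)
s=sensors.read_state();rep()
im,d=optics.grab_frame('wrist');cv2.imwrite('pics/w4.png',cv2.resize(im[:,:,::-1],None,fx=1.42,fy=1.42));np.savez('pics/w4.npz',im=im,d=d,pos=s['eef_pos'],rot=s['eef_rot'])
im,d=optics.grab_frame('side');cv2.imwrite('pics/side4.png',im[:,:,::-1])
E
```

```text
(2.09, True) t 24.88 jig [103.8 -71.5] z 43.5 F [3.6 2. ] 0.3
(2.13, True) t 25.15 jig [103.9 -71.6] z 43.5 F [3. 2.] 0.5
hold t 25.35 jig [103.9 -71.5] z 43.5 F [3.1 1.2] 0.4
up t 26.46 jig [122.1 -64.7] z 113.5 F [0.5 0.1] -0.6
 t 27.96 jig [  0.1 -65. ] z 179.8 F [-0.  -0.5] -0.0
```

View pics/w4.png

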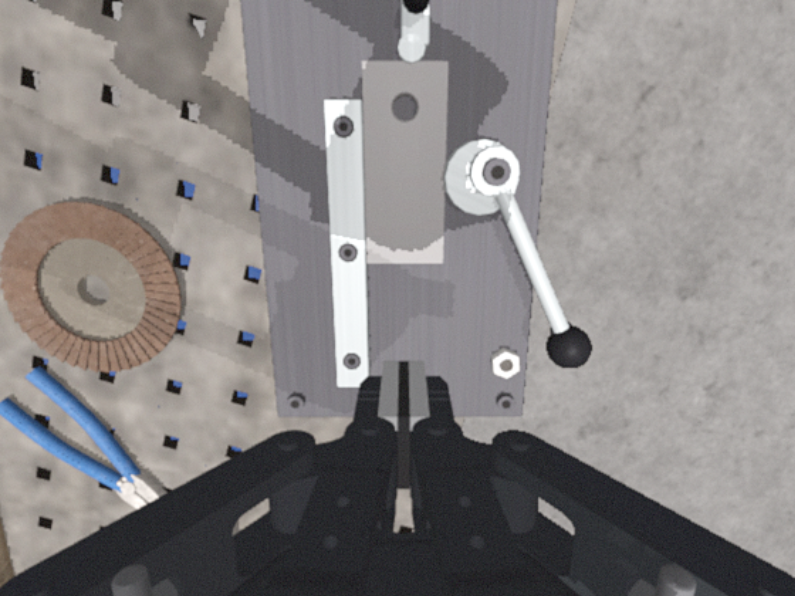

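View pics/side4.png

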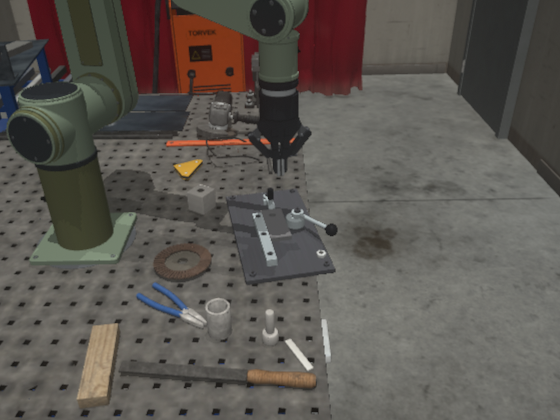

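The blank now lies along the fence and against the nose. Its corners are about (363,61), (448,61), (443,264) and (367,262). I'll measure it and the lever angle.

```bash
python3 - <<'E'
from h import *
z=np.load('pics/w4.npz');s=dict(eef_pos=z['pos'],eef_rot=z['rot']);Rw,t=wristRt(s);p=optics.camera_params('wrist')
j=lambda u,zz:((onplane(p,np.array(u)/1.42,zz,Rw,t)[:2]-OJ)@RJ).round(1)
print('blank',[j(u,22).tolist() for u in [(363,61),(448,61),(443,264),(367,262)]])
print('nose',j((411,61),24),'pivotdir','fence',j((361,98),30),j((368,386),30))
b=j((569,346),54);a=j((497,172),45);print('ball',b,a,'v',.873-np.arctan2(b[1],b[0]-51.5),'nut',j((506,365),22))
cv2.imwrite('pics/w4z.png',cv2.resize(z['im'][20:200,220:400,::-1],None,fx=3.3,fy=3.3,interpolation=cv2.INTER_CUBIC))
E
```

```text
blank [[-24.1, 59.7], [25.2, 59.7], [25.4, -60.9], [-24.4, -59.6]]
nose [ 3.8 59.4] pivotdir fence [-25.1  39.1] [ -25.1 -145.6]
ball [ 101.9 -105.3] [52.9 -1.6] v 1.9973883889886201 nut [  71.4 -133.4]
```

View pics/w4z.png

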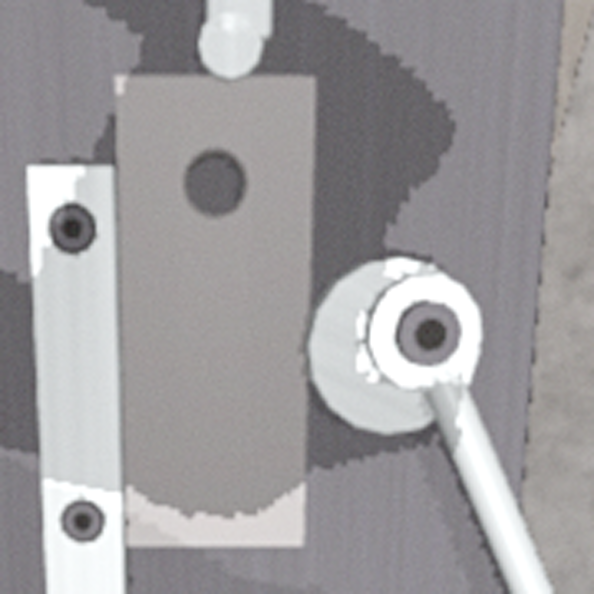

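```bash
python3 - <<'E'
from h import *
rep();ctrl.finish_job()
E
```

```text
t 28.06 jig [  0.1 -65. ] z 179.9 F [-0.2 -0.5] 0.3
the job is handed in; nothing more can be done
```

The jig is loaded and I handed the job in at about 28 s; no verdict came back. With the closed fingertips I swung the stop arm in to its rest pin. I then pushed the blank along the fence to the stop, and turned the cam lever clockwise until it would go no further.

Last checks, from the final wrist and side pictures:

| Check | Measured |
|---|---|
| Lever | about 2.0 rad, its hard end |
| Blank position in the jig frame | about x +0.5 mm, y 0 mm (measurement good to about 2 mm) |
| Blank squareness to the fence | within about 0.01 rad |
| Stop arm | straight, nose at the blank's end |
| Nut | within about 2 mm of where it started |
| Pin and tube | look unmoved in the side view |
| Robot | clear of the jig, gripper about 180 mm up |

- **Cam grip:** I could not measure the cam's force on the blank. I infer it from the lever angle and the 10 to 17 N needed over the last part of the turn.
- **Punch:** I did not recheck it in the last pictures; the arm never came near it.
- **Before clamping:** The blank was about 0.04 rad askew and 7 mm off its seat after the push to the stop; closing the cam squared it.

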